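# Photograph the maker's mark in the swing mirror

## Robot

A 6-joint arm with a two-finger parallel gripper is mounted at the origin on the work surface. World frame = base frame: x ahead of the robot, y to its left, z up, the work surface at z = 0. Lengths are in m, angles in rad, forces in N, time in s.
With the tool pointing down it reaches from about 0.35 to 0.85 m from the base axis. Payload 8.1 kg.
Tool frame: the origin (TCP) lies between the finger pads; the fingertips stand 14 mm ahead of it and the grasp point (between the pads) lies 5 mm behind it; z points along the fingers, x is the direction in which the jaws open and shut, and the axes are right-handed (so a half turn about z gives the same grasp; the last joint's range is limited). The gripper opens to 85 mm and grips with 20 to 120 N. Pads are 22 mm wide; open, the fingers measure 114 mm over their backs; the gripper's body (76 mm by 85 mm) begins 54 mm behind the grasp point. The pads swing forward as they close: fully open they stand 13 mm farther back than shut.
Start: joints at [-1.353, 0.13, 1.488, -0, 1.523, -0.085], TCP at [0.179, -0.573, 0.245] pointing down, gripper open.
Joint ranges: [-2.96, 2.96], [-0.89, 2.26], [0.02, 2.5], [-1.34, 4.48], [0, 2.73], [-2.66, 2.66]. Speed limits (rad/s): [2.39, 2.39, 2.79, 3.14, 3.14, 3.14].

## Interface

Orientations are given as a rotation vector (axis times angle).
In Python, from plant import * gives the robot as it stands.
- The arm moves only by the tool servo_tool, never from a script. Its arguments are lists of equal length, an entry for each row: "offset": the shift along the tool's x, y, z in m, a list of three; "rotation": the turn, a rotation vector about the tool's x, y, z in degrees, a list of three; "grip": the gripper command: -1 is shut, 1 is fully open, values between are in proportion. A call has 1 to 20 rows; each row is the pose to reach, as a shift and turn from the pose measured when the call began, along the tool's axes at that moment; what a row does not reach only later rows make up. A row lasts 1/10 s, in which the tool goes at most 50 mm and 8.59 degrees, less where a joint would pass 70% of its speed; a pose out of reach is approached as far as the arm can. A call with a gripper value outside its range is refused whole. The fingers move at their own pace and stop on an object; "newtons" is the grip in N (left out, the last holds). Time passes only in rows, so rows that repeat a pose let the fingers close. It gives the time, the measured TCP pose, the force and the opening at its end, in the units of the state.
- get_obs(): the state, without advancing time (a new reading comes with each control period).
- camera(name): name is "scene" or "top" or "wrist"; returns the picture (480x640x3 uint8, blue, green, red); there is no depth.
- camera_model(name): a dict with "fx", "fy", "cx", "cy" (pixels), "rvec" (rotation vector, rad) and "tvec" (3), from world to camera coordinates, as OpenCV has them; the wrist camera has in their place "tool_from_camera" (4x4, takes a point from camera to tool coordinates, whose origin is the TCP and whose axes are the tool frame's). Camera axes: x right, y down, z forward; pixel columns grow to the right and rows downward; lengths in m; the calibration is good to about 2 mm. The wrist camera is an equidistant fisheye: a pixel r from the principal point sees the ray r / f radians off the axis. A picture is of the moment at which its call begins: read the wrist's pose just before it. camera_model takes no time and is no camera call.
- sign_off(): hands the job in, once; it reports no verdict.
Trained networks look in the newest picture that a camera, given by its name, has taken for a name from the list of things; names that differ only in an ending like _2 or _b are one class to them, and where a whole thing is asked for, a point or a joint stands for the part that bears it (a point fixed in the world has none). Each returns a list of dicts, best first, with "confidence" (0 to 1); they miss things now and then, are a little off and sometimes report something else, mostly with a low value. They report only what shows in the picture. A call takes as long as a camera call.
- find_in(camera, name): "location" ([column, row] in pixels, amid what is visible of it).
The state is a dict: "clock": time; "qpos": joint angles; "dq": joint speeds; "tau": joint torques, N m; "ee_pos": TCP position; "tcp_rot": TCP orientation; "ft_force": force on the tool from outside, world axes, zero at the start; "wrist_torque": the same for the moment, N m; "grip_width": opening from 0.0 (shut) to 1.0 (fully open).
Only numpy, scipy, OpenCV 4.12 (cv2) and the standard library are available. Lean on these libraries where they do the work, as an engineer would, in place of code of your own. Each camera call takes 0.05 s, during which the arm holds its last target. There are 200 camera calls.

## Task

A camera on a table tripod looks level over a white vase into a swing mirror behind it; we want the blue maker's mark on the back of the vase in the picture. First turn the camera's aperture ring to 8, its orange stroke clicked in at the index line; then take the mirror's frame and tilt it towards the camera until the camera sees the blue mark reflected in the middle of the glass, and keep holding it steady there: the mirror swings back if let go, so the program finishes while still holding it for the exposure. Do not shift or tip the vase, and leave the ink bottle, the brush jar and the scissors where they are.

Things in the scene. Friction and masses are not known exactly. Their poses are not given: they have to be found in the camera images.
- aperture (a joint): aperture ring (rad): 0 at f/2, a sprung click (about 0.05 N m) every 0.262 rad for 2.8, 4, 5.6, 8, 11, 16: 8 is at 1.047. Rises clockwise as seen from the mirror, looking into the lens. Strokes on the ring mark the stops: white, and broad orange for 8; the one that is set stands on top, at the white index line on the black barrel. Let go, it snaps to the nearest click
- ring (a point): centre of the dark grey aperture ring, on the level lens axis 170 mm above the table. Ring 58 mm in diameter, 26 mm wide. x axis: level, along the lens axis, back towards the camera body (128 mm wide, top 46 mm above the axis, front 49 mm behind this point, its hand grip 36 mm). Black barrels beside the ring: 52 mm diameter behind, 54 mm in front. The camera does not move
- mirror: mirror 200 mm wide, 170 high, wooden frame 14 mm thick, rails 16 mm wide, on level pivots between posts. Origin: middle of the glass's front face, on the pivot axis, 170 mm above the table, straight ahead of the lens. -x: the way the glass faces (to the camera), y along the pivots, z up the frame. Bottom heavy: let go, it swings back to about upright (0.27 N m x sin tilt). Leans up to 0.70 rad
- frame_top (a point): middle of the top edge of the mirror frame, in the middle of its 14 mm thickness, 2 mm behind the front face of the glass; 85 mm from the pivot axis, 255 mm above the table when upright. Axes as the mirror's, turning with it. The posts stand 113 mm to either side, 191 mm high; their feet reach 65 mm before and behind
- mark (a point): middle of the blue round maker's mark, 22 mm in diameter, on the back of the vase, facing the mirror, 68 mm above the table
- view (a point): nothing visible: the point 150 mm from the middle of the glass on the camera's line of view after reflection there. The camera looks level at the middle of the glass, so this line dips by twice the mirror's tilt. x: back along the line to the glass, y: along the pivots, z: across the line. The blue mark is seen in the middle of the glass when it lies on this line
- vase_mid (a point): white ceramic vase, 84 mm in diameter, 125 mm high, 0.3 to 0.6 kg, standing between camera and mirror below the line of view; this point is on its axis, half-way up
- vase: the same vase; origin at the middle of its foot, z up
- ink_bottle: glass ink bottle with black cap, 50 mm diameter, 59 mm high, origin under its middle; to be left alone
- brush_jar: terracotta jar of brushes, 72 mm diameter, 90 mm high, brushes up to 205 mm high, origin under its middle; to be left alone
- scissors: orange-handled scissors lying flat, 175 mm long, 15 mm high, blades to its +x; to be left alone

How it is judged:
On the way, in this order (a step that is already met when the one before it is completed fails the run):
1. the aperture ring stands clicked in at 8 (value of joint aperture between 0.957 and 1.137 rad and contact force between the fingers and mirror below 0.1 N), for 0.3 s.
2. the fingers hold the mirror so that the blue mark is seen in the middle of the glass (z of mark in the frame of view between -0.018 and 0.018 m and contact force between the fingers and mirror above 0.2 N), for 0.5 s.
At the end, for the whole second after the job is handed in: Ring at 8 (within 0.09 rad); fingers hold the mirror (0.2 N or more) at rest (under 0.1 rad/s) with the blue mark's middle within 18 mm of the reflected line of view; vase upright, within 15 mm of its place, clear of the mirror (all of step 2 and value of joint aperture between 0.957 and 1.137 rad and contact force between vase and mirror below 0.05 N and angular speed of mirror below 0.1 rad/s and distance of vase from where it was at the start of the episode below 0.015 m and angle between vase's own z axis and vertical below 0.1 rad); the arm keeps its last pose, push and grip.
It fails at once if the vase is shifted by more than 15 mm or tipped (distance of vase from where it was at the start of the episode above 0.015 m or angle between vase's own z axis and vertical above 0.2 rad).
It fails at once if the ink bottle, brush jar or scissors are moved by more than 20 mm (distance of any of ink_bottle, brush_jar, scissors from where it was at the start of the episode above 0.02 m).
It also fails if it takes over 51 s, if anything falls off the work surface, if the arm or the gripper's body presses on something with over 40 N, if the wrist force passes 120 N, or if a joint passes its speed limit or range.

## Working session

There is one attempt and no reset: what is moved stays moved. The work goes in short steps, Python scripts to look and compute and a tool call to move; the robot and the scene stay as the last step left them, time stands still between calls to the robot, and variables do not carry over. Pictures are saved under pics/ and viewed, about 8 in all and at most 12, crops included, and the job is handed in when it is done.

Besides the shell and the picture viewer there is one more tool, called after "Call:" as name(argument=value, ...) on one line, values as JSON. servo_tool: Moves the arm, as the interface text tells. Its arguments: {"type":"object","properties":{"offset":{"type":"array"},"rotation":{"type":"array"},"grip":{"type":"array"},"newtons":{"type":"number"}},"required":["offset","rotation","grip"]}

```bash
mkdir -p pics; ls
cat > h.py <<'E'
from plant import *
import numpy as np, cv2
from scipy.spatial.transform import Rotation as R
def ray(cam,px):
    m=camera_model(cam); Rm=cv2.Rodrigues(np.array(m["rvec"],float))[0]; t=np.array(m["tvec"],float).ravel()
    d=Rm.T@np.array([(px[0]-m["cx"])/m["fx"],(px[1]-m["cy"])/m["fy"],1.]); return -Rm.T@t,d/np.linalg.norm(d)
def at_z(cam,px,z):
    o,d=ray(cam,px); return o+d*(z-o[2])/d[2]
def tri(a,b):
    A=[];B=[]
    for o,d in (a,b):
        P=np.eye(3)-np.outer(d,d);A.append(P);B.append(P@o)
    return np.linalg.lstsq(np.vstack(A),np.hstack(B),rcond=None)[0]
def proj(cam,p):
    m=camera_model(cam); Rm=cv2.Rodrigues(np.array(m["rvec"],float))[0]; c=Rm@np.array(p,float)+np.array(m["tvec"],float).ravel()
    return np.array([m["fx"]*c[0]/c[2]+m["cx"],m["fy"]*c[1]/c[2]+m["cy"]])
E
python3 - <<'E'
from h import *
for c in("scene","top"):
    cv2.imwrite(f"pics/{c}0.png",camera(c))
    o,d=ray(c,(320,240));print(c,o,d)
    for n in("ring","mirror","frame_top","mark","vase_mid","vase","ink_bottle","brush_jar","scissors"):
        print(n,[(np.round(r["location"]).tolist(),round(r["confidence"],2)) for r in find_in(c,n)[:2]])
print(get_obs())
E
```

```text
pics
scene [ 1.27650628 -0.06599629  0.73032848] [-0.76081586  0.05922426 -0.64625978]
ring [([236.0, 211.0], 0.64)]
mirror [([421.0, 208.0], 0.6)]
frame_top [([423.0, 209.0], 0.82)]
mark [([355.0, 248.0], 0.58)]
vase_mid [([354.0, 244.0], 0.84)]
vase [([354.0, 247.0], 0.92)]
ink_bottle [([248.0, 310.0], 0.85)]
brush_jar [([169.0, 311.0], 0.94)]
scissors [([361.0, 334.0], 0.72), ([238.0, 212.0], 0.62)]
top [ 0.50887648 -0.02616879  1.07960368] [ 0.14286279 -0.02246533 -0.98948751]
ring [([392.0, 308.0], 0.65)]
mirror [([180.0, 304.0], 0.67), ([444.0, 229.0], 0.59)]
frame_top [([177.0, 303.0], 0.62)]
mark [([260.0, 304.0], 0.82)]
vase_mid [([262.0, 305.0], 0.82), ([367.0, 243.0], 0.38)]
vase [([265.0, 303.0], 0.85)]
ink_bottle [([367.0, 243.0], 0.9)]
brush_jar [([443.0, 227.0], 0.7), ([263.0, 305.0], 0.19)]
scissors [([273.0, 214.0], 0.72)]
{'clock': 1.0, 'qpos': array([-1.35337781e+00,  1.30401697e-01,  1.48822664e+00,  2.19929692e-05,
        1.52299217e+00, -8.54035411e-02]), 'dq': array([-0.00106358,  0.00172767,  0.00105435,  0.00032615, -0.00018994,
        0.00056641]), 'tau': array([-5.97911412e-05, -5.69337058e+01, -5.00868952e+01, -2.93358889e-04,
        1.17586042e-03,  6.77021021e-06]), 'ee_pos': array([ 0.17895487, -0.5726871 ,  0.24527656]), 'tcp_rot': array([-2.53106445e+00,  1.86094009e+00,  1.01772234e-05]), 'ft_force': array([ 0.03623588, -0.29810488,  0.28077294]), 'wrist_torque': array([-0.02203886,  0.04312169, -0.04755289]), 'grip_width': 0.9986869177948697}
```

View pics/scene0.png

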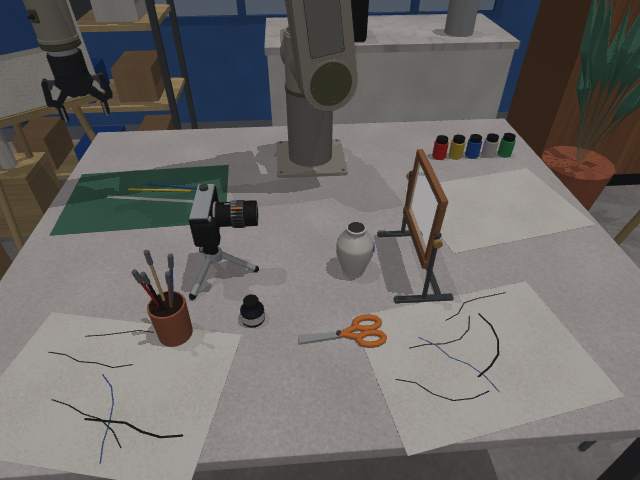

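View pics/top0.png

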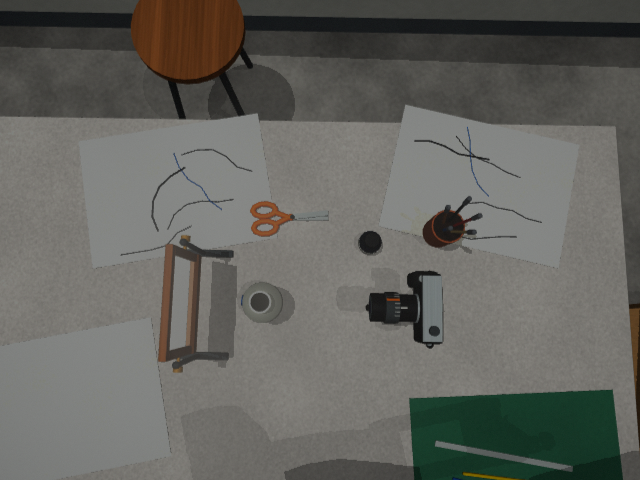

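The scene view shows the camera at (215,215), vase at (355,248) and mirror at (425,210). In the top view the camera is at right (lens about 370–420, row 307), vase (262,302), mirror (180,303). Image right is world −y. I'll zoom in on the lens.

Run:
```python
from h import *
t=cv2.imread("pics/top0.png");s=cv2.imread("pics/scene0.png")
a=cv2.resize(t[265:350,360:450],(540,510),interpolation=cv2.INTER_CUBIC) # x6
b=cv2.resize(s[180:245,185:270],(510,390),interpolation=cv2.INTER_CUBIC)
im=np.zeros((520,800,3),np.uint8)
a=a[:, :400]; im[:510,:400]=a; im[:390,400:800]=b[:,110:510]
cv2.imwrite("pics/z.png",im)
print("ring",at_z("top",(392,308),.185), tri(ray("top",(392,308)),ray("scene",(236,211))))
print("pivots",at_z("top",(186,240),.17),at_z("top",(179,366),.17))
print("posts scene", at_z("scene",(410,176),.17),at_z("scene",(438,244),.17))
print("vase rim",at_z("top",(260,301),.125),at_z("scene",(356,228),.125))
print("cam corners",at_z("top",(423,275),.216),at_z("top",(443,275),.216),at_z("top",(415,343),.216),at_z("top",(442,343),.216))
print("ftop ends",at_z("top",(170,247),.255),at_z("top",(162,360),.255))
```

```text
ring [ 0.51235531 -0.18122979  0.185     ] [ 0.51241198 -0.18368373  0.17262226]
pivots [0.63693458 0.20896854 0.17      ] [0.40204601 0.21114037 0.17      ]
posts scene [0.40082053 0.21412218 0.17      ] [0.64601091 0.21161269 0.17      ]
vase rim [0.52350237 0.06950999 0.125     ] [0.52949015 0.07076212 0.125     ]
cam corners [ 0.5720215  -0.23263207  0.216     ] [ 0.57244656 -0.26893416  0.216     ] [ 0.45105317 -0.21615334  0.216     ] [ 0.45151836 -0.26425784  0.216     ]
ftop ends [0.61241603 0.21394808 0.255     ] [0.42158142 0.2177799  0.255     ]
```

View pics/z.png

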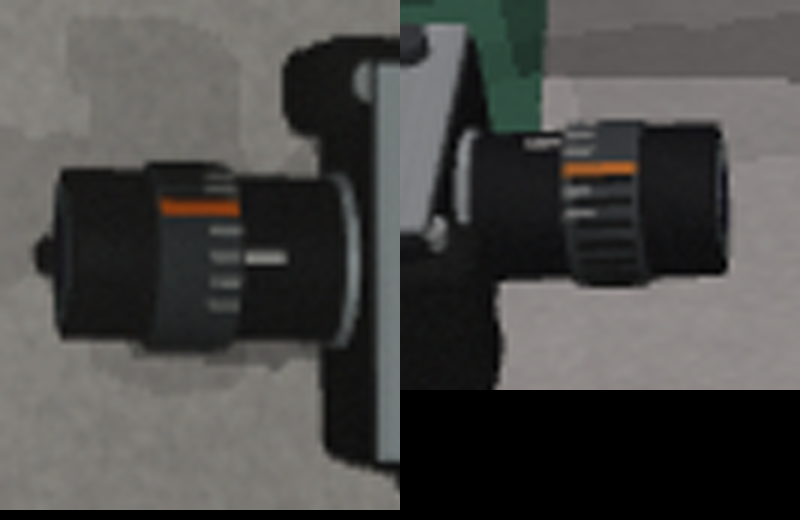

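The index line (crop row 257) has a white stroke set against it. Orange is two strokes away on the +x side, so the ring stands at 4 and needs +0.524 rad, with the top moving towards −x. Next I'll work out the approach.

```bash
cat >> h.py <<'E'
def Rot(zdir,xdir):
    z=np.array(zdir,float);z/=np.linalg.norm(z);x=np.array(xdir,float);x-=z*(x@z);x/=np.linalg.norm(x)
    return R.from_matrix(np.c_[x,np.cross(z,x),z])
def delta(pos,rot,show=True):
    o=get_obs();Rc=R.from_rotvec(o["tcp_rot"])
    d=Rc.inv().apply(np.array(pos)-o["ee_pos"]);w=(Rc.inv()*rot).as_rotvec(degrees=True)
    if show: print("offset",np.round(d,4),"rot deg",np.round(w,2),"|d|",round(np.linalg.norm(d),3))
    return d,w
E
python3 - <<'E'
from h import *
print("ring z.17",at_z("top",(392.9,307.8),.17),"mark edge",at_z("top",(242,302),.068))
print("jar",at_z("top",(443,227),.09),at_z("top",(466,202),.205),"mirror mid scene",)
o=get_obs();print(R.from_rotvec(o["tcp_rot"]).as_matrix().round(3))
for s in(1,-1):
    delta([.512,-.182,.32],Rot([0,0,-1],[s,-.02*s,0]))
m=camera_model("wrist");print(m)
E
```

```text
ring z.17 [ 0.51280599 -0.18553469  0.17      ] mark edge [0.52188809 0.11274472 0.068     ]
jar [ 0.68264403 -0.30676858  0.09      ] [ 0.71044977 -0.31848866  0.205     ] mirror mid scene
[[ 0.298 -0.954  0.   ]
 [-0.954 -0.298  0.   ]
 [-0.    -0.    -1.   ]]
offset [-0.2736 -0.4344 -0.0747] rot deg [ -0.    0.  -71.5] |d| 0.519
offset [-0.2736 -0.4344 -0.0747] rot deg [  0.    0.  108.5] |d| 0.519
{'fx': 371.64829954431775, 'fy': 371.64829954431775, 'cx': 313.7239503344536, 'cy': 235.5084765642756, 'tool_from_camera': array([[ 9.99999713e-01,  2.53438537e-04, -7.13512675e-04,
        -5.49548163e-04],
       [-3.83642357e-05,  9.58069311e-01,  2.86536549e-01,
        -7.24155745e-02],
       [ 7.56214001e-04, -2.86536440e-01,  9.58069046e-01,
        -1.30193879e-01],
       [ 0.00000000e+00,  0.00000000e+00,  0.00000000e+00,
         1.00000000e+00]])}
```

Call:
servo_tool(offset=[[0,0,-0.075],[-0.274,-0.434,-0.075],[-0.274,-0.434,-0.075],[-0.274,-0.434,-0.075],[-0.274,-0.434,-0.075],[-0.274,-0.434,-0.075],[-0.274,-0.434,-0.075],[-0.274,-0.434,-0.075],[-0.274,-0.434,-0.075],[-0.274,-0.434,-0.075],[-0.274,-0.434,-0.075],[-0.274,-0.434,-0.075],[-0.274,-0.434,-0.075],[-0.274,-0.434,-0.075],[-0.274,-0.434,-0.075],[-0.274,-0.434,-0.075]], rotation=[[0,0,0],[0,0,-8],[0,0,-16],[0,0,-24],[0,0,-32],[0,0,-40],[0,0,-48],[0,0,-56],[0,0,-64],[0,0,-71.5],[0,0,-71.5],[0,0,-71.5],[0,0,-71.5],[0,0,-71.5],[0,0,-71.5],[0,0,-71.5]], grip=[1,1,1,1,1,1,1,1,1,1,1,1,1,1,1,1])

```text
clock: 2.6
ee_pos: [0.5107, -0.1831, 0.3203]
tcp_rot: [3.141, -0.035, -0.0]
ft_force: [0.2, 0.1, -0.2]
grip_width: 1.003
```

Run:
```python
from h import *
o=get_obs();print(o["ee_pos"],o["clock"],o["qpos"])
cv2.imwrite("pics/w1.png",camera("wrist"))
for n in("ring","mark","frame_top"): print(n,find_in("wrist",n)[:2])
```

```text
[ 0.51073694 -0.18308154  0.32030265] 2.6 [-4.38527065e-01 -4.45605609e-02  1.53275666e+00 -2.74185690e-04
  1.65341400e+00 -4.16223555e-01]
ring [{'location': [318.5, 224.4], 'confidence': 0.67}]
mark [{'location': [467.1, 297.7], 'confidence': 0.68}]
frame_top []
```

View pics/w1.png

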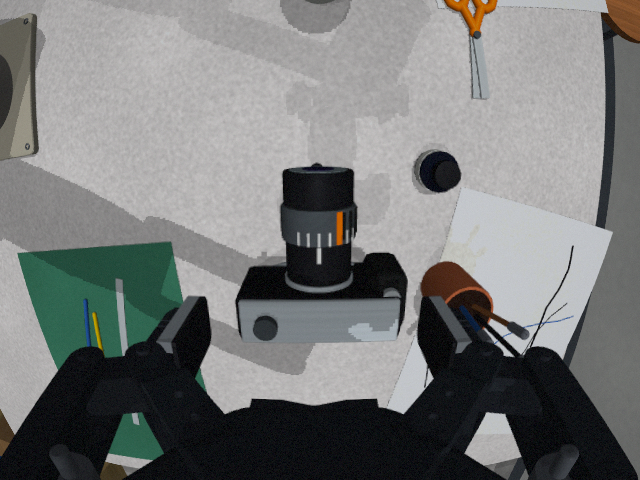

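The wrist view looks down on the lens. The ring spans columns 281–357, rows 203–247, the index line is at (319,255) and orange at (340,226). The camera's hand grip is at right (385,270).

```bash
cat >> h.py <<'E'
def wray(px,o=None):
    o=o or get_obs();m=camera_model("wrist");T=np.array(m["tool_from_camera"]);Rc=R.from_rotvec(o["tcp_rot"])
    u=np.array([(px[0]-m["cx"])/m["fx"],(px[1]-m["cy"])/m["fy"]]);th=np.linalg.norm(u)
    c=np.r_[u/th*np.sin(th),np.cos(th)]
    return o["ee_pos"]+Rc.apply(T[:3,3]),Rc.apply(T[:3,:3]@c)
def w_z(px,z):
    o,d=wray(px);return o+d*(z-o[2])/d[2]
E
python3 - <<'E'
from h import *
for p,z in(((281,222),.175),((357,222),.175),((319,203),.199),((319,247),.199),((319,250),.196),((319,262),.196),((318,168),.19),((319,290),.19)): print(p,w_z(p,z).round(4))
for y in(-.186,-.182):
  delta([.512,y,.166],Rot([0,0,-1],[1,-.02,0]))
E
```

```text
(281, 222) [ 0.4853 -0.1799  0.175 ]
(357, 222) [ 0.5437 -0.1812  0.175 ]
(319, 203) [ 0.5145 -0.1608  0.199 ]
(319, 247) [ 0.5139 -0.1928  0.199 ]
(319, 250) [ 0.5139 -0.1961  0.196 ]
(319, 262) [ 0.5138 -0.2053  0.196 ]
(318, 168) [ 0.5144 -0.1375  0.19  ]
(319, 290) [ 0.5134 -0.2307  0.19  ]
offset [0.0009 0.0036 0.1544] rot deg [ 0.   -0.   -0.08] |d| 0.154
offset [ 0.0009 -0.0004  0.1544] rot deg [ 0.   -0.   -0.08] |d| 0.154
```

Call:
servo_tool(offset=[[0.003,-0.003,0.05],[0.003,-0.003,0.1],[0.003,-0.003,0.14],[0.003,-0.003,0.154],[0.003,-0.003,0.154],[0.003,-0.003,0.154]], rotation=[[0,0,0],[0,0,0],[0,0,0],[0,0,0],[0,0,0],[0,0,0]], grip=[1,1,1,1,1,1])

```text
clock: 3.4
ee_pos: [0.5153, -0.1801, 0.1686]
tcp_rot: [3.14, -0.034, 0.004]
ft_force: [0.2, -0.2, 0.2]
grip_width: 0.998
```

Call:
servo_tool(offset=[[0,0,0],[0,0,0],[0,0,0],[0,0,0],[0,0,0],[0,0,0],[0,0,0],[0,0,0]], rotation=[[0,0,0],[0,0,0],[0,0,0],[0,0,0],[0,0,0],[0,0,0],[0,0,0],[0,0,0]], grip=[-1,-1,-1,-1,-1,-1,-1,-1], newtons=40)

```text
clock: 4.2
ee_pos: [0.5143, -0.1809, 0.1714]
tcp_rot: [3.139, -0.034, 0.002]
ft_force: [-15.1, 1.0, 13.1]
grip_width: 0.666
```

Call:
servo_tool(offset=[[-0.001,0,0],[-0.001,0,0.001],[-0.001,0,0.001],[-0.001,0,0.001],[-0.001,0,0.001],[-0.001,0,0.001],[-0.001,0,0.001],[-0.001,0,0.001],[-0.001,0,0.001],[-0.001,0,0.001],[-0.001,0,0.001]], rotation=[[0,4,0],[0,8,0],[0,12,0],[0,16,0],[0,20,0],[0,24,0],[0,28,0],[0,31,0],[0,31,0],[0,31,0],[0,31,0]], grip=[-1,-1,-1,-1,-1,-1,-1,-1,-1,-1,-1])

```text
clock: 5.3
ee_pos: [0.5134, -0.1809, 0.1713]
tcp_rot: [3.019, -0.03, 0.838]
ft_force: [-9.9, 3.7, 4.5]
grip_width: 0.659
```

Run:
```python
from h import *
o=get_obs();print(o["ee_pos"],o["ft_force"],o["wrist_torque"]);print(R.from_rotvec(o["tcp_rot"]).as_matrix().round(3))
w=camera("wrist")
t=camera("top")
im=np.hstack([cv2.resize(t[265:350,360:430],(420,510),interpolation=cv2.INTER_CUBIC),w[:, 150:530][:510]if 0 else cv2.copyMakeBorder(w[100:480,140:520],0,130,0,0,cv2.BORDER_CONSTANT)])
cv2.imwrite("pics/z2.png",im)
```

```text
[ 0.51341156 -0.18094483  0.17131852] [-9.886263    3.68937339  4.49634475] [0.44770573 1.06740909 0.1852    ]
[[ 0.857 -0.021  0.515]
 [-0.016 -1.    -0.014]
 [ 0.515  0.003 -0.857]]
```

View pics/z2.png

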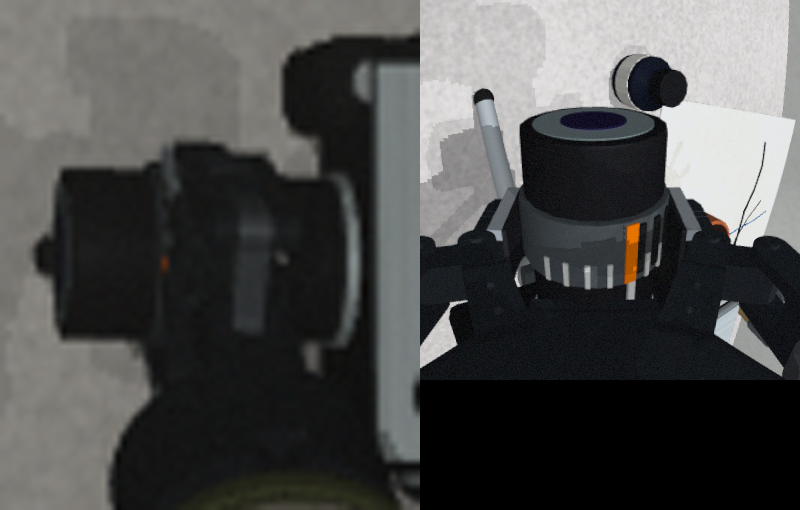

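The wrist view at right shows the orange stroke (632,250) in line with the index line (631,290). I'll release and back off along the tool axis.

Call:
servo_tool(offset=[[0,0,0],[0,0,0],[0,0,0],[0,0,0],[0,0,0],[0,0,-0.03],[0,0,-0.07],[0,0,-0.11],[0,0,-0.15],[0,0,-0.15]], rotation=[[0,0,0],[0,0,0],[0,0,0],[0,0,0],[0,0,0],[0,0,0],[0,0,0],[0,0,0],[0,0,0],[0,0,0]], grip=[1,1,1,1,1,1,1,1,1,1])

```text
clock: 6.4
ee_pos: [0.4365, -0.1804, 0.3069]
tcp_rot: [3.009, -0.029, 0.846]
ft_force: [0.5, -0.6, 0.3]
grip_width: 1.003
```

Run:
```python
from h import *
o=get_obs();print(o["ee_pos"],o["ft_force"],o["clock"])
t=camera("top");w=camera("wrist")
im=np.hstack([cv2.resize(t[265:350,360:430],(420,510),interpolation=cv2.INTER_CUBIC),cv2.copyMakeBorder(w[100:480,140:520],0,130,0,0,cv2.BORDER_CONSTANT)])
cv2.imwrite("pics/z3.png",im)
# mirror approach options: jaws along y; also view/tilt estimate
M=np.array([.520,.212,.17]);mk=np.array([.523,.112,.068])
v=mk-M;print("tilt",np.degrees(np.arctan2(-v[2],-v[1]))/2)
for s in(1,-1): delta([.517,.212,.33],Rot([0,0,-1],[.02*s,s,0]))
print(o["qpos"])
```

```text
[ 0.43646637 -0.18040019  0.30692143] [ 0.48515301 -0.58159621  0.3438308 ] 6.4
tilt 22.78363320492897
offset [ 0.0776 -0.3931  0.011 ] rot deg [ 24.66 -24.13 -87.58] |d| 0.401
offset [ 0.0776 -0.3931  0.011 ] rot deg [-24.13 -24.66  87.57] |d| 0.401
[-0.76706779 -0.75711962  2.18137512  0.36797097  1.30745991 -0.77025031]
```

View pics/z3.png

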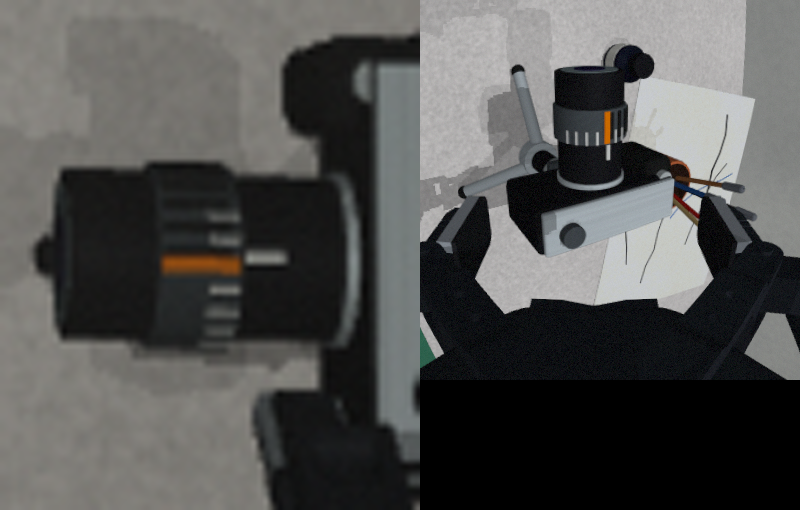

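In the top view the orange stroke (row 265) stands about 8 crop pixels past the index (row 257), roughly 0.08 rad. I'll measure it numerically to see whether it is still settling.

```bash
cat > om.py <<'E'
from h import *
t=camera("top").astype(int);c=t[290:325,383:412]
sat=c.max(2)-c.min(2); w=np.clip(c[...,2]-c[...,0]-40,0,None)
r=np.arange(290,325)
print("orange row",(w.sum(1)*r).sum()/w.sum(),"cols",(w.sum(0)*np.arange(383,412)).sum()/w.sum())
g=np.clip(t[303:313,402:408].min(2)-70,0,None); print("index row",(g.sum(1)*np.arange(303,313)).sum()/g.sum())
E
python3 - <<'E'
import re
exec(open("om.py").read());exec(open("om.py").read())
from h import *
ax=np.array([.514,-.182,.17])
# expected rows for stroke at angle a past the top, and for index
for a in(-.1,0,.05,.1): print(a,proj("top",ax+[-.029*np.sin(a),0,.029*np.cos(a)]))
print("idx",proj("top",ax+[0,-.022,.0262]))
E
```

```text
orange row 308.5753846153846 cols 393.11538461538464
index row 307.5754060324826
orange row 308.57544757033247 cols 393.1222506393862
index row 307.57505773672057
-0.1 [393.70675393 305.48395827]
0 [393.73740258 307.08078211]
0.05 [393.74224284 307.88104147]
0.1 [393.74006416 308.67960333]
idx [405.44604989 307.21675985]
```

Run:
```python
from h import *
from scipy.optimize import brentq
ax=np.array([.514,-.182,.17])
def ang(t):
    t=t.astype(int);c=t[290:325,383:412];w=np.clip(c[...,2]-c[...,0]-40,0,None);r=(w.sum(1)*np.arange(290,325)).sum()/w.sum()
    g=np.clip(t[303:313,402:408].min(2)-70,0,None);i=(g.sum(1)*np.arange(303,313)).sum()/g.sum()
    b=proj("top",ax+[0,-.022,.0262])[1]
    return r,i,brentq(lambda a:proj("top",ax+[-.029*np.sin(a),0,.029*np.cos(a)])[1]-b-(r-i),-1,1)
print(ang(cv2.imread("pics/top0.png")));print(ang(camera("top")))
```

```text
(np.float64(299.2867564534231), np.float64(307.5768261964736), -0.539193727776761)
(np.float64(308.5780051150895), np.float64(307.57308584686774), 0.07130720138653648)
```

The ring sits about 0.08 rad beyond the stop and isn't moving, which is too close to the 0.09 limit. I'll grip it again, better centred, and turn it back about 5°.

Run:
```python
from h import *
Rc=R.from_rotvec(get_obs()["tcp_rot"]);delta([.513,-.181,.1705],Rc)
print(R.from_rotvec(get_obs()["tcp_rot"]).as_matrix().round(3))
```

```text
offset [0.0005 0.0007 0.1491] rot deg [0. 0. 0.] |d| 0.149
[[ 0.858 -0.02   0.513]
 [-0.017 -1.    -0.012]
 [ 0.513  0.002 -0.858]]
```

Call:
servo_tool(offset=[[0,0,0.05],[0,0.001,0.1],[0,0.001,0.135],[0.0005,0.001,0.149],[0.0005,0.001,0.149],[0.0005,0.001,0.149],[0.0005,0.001,0.149]], rotation=[[0,0,0],[0,0,0],[0,0,0],[0,0,0],[0,0,0],[0,0,0],[0,0,0]], grip=[1,1,1,1,1,1,1])

```text
clock: 7.35
ee_pos: [0.5131, -0.1816, 0.1717]
tcp_rot: [3.02, -0.03, 0.836]
ft_force: [-0.8, -0.4, 0.6]
grip_width: 0.997
```

Run:
```python
from h import *
o=get_obs();Rc=R.from_rotvec(o["tcp_rot"]);delta([.513,-.181,.1705],Rc);print(o["ee_pos"],o["clock"],np.degrees(np.arcsin(Rc.as_matrix()[2,0])))
cv2.imwrite("pics/w4.png",camera("wrist"))
w=cv2.imread("pics/w4.png");i=np.where(w[300,:,:].max(1)>0)[0]
```

```text
offset [-0.0007 -0.0006  0.0009] rot deg [0. 0. 0.] |d| 0.001
[ 0.51313549 -0.18155473  0.17166633] 7.35 30.947400377653587
```

Centred within a millimetre. Closing gently, then turning back.

Call:
servo_tool(offset=[[-0.0007,0,0],[-0.0007,0,0],[-0.0007,0,0],[-0.0007,0,0],[-0.0007,0,0],[-0.0007,0,0],[-0.0007,0,0]], rotation=[[0,0,0],[0,0,0],[0,0,0],[0,0,0],[0,0,0],[0,0,0],[0,0,0]], grip=[-1,-1,-1,-1,-1,-1,-1], newtons=25)

```text
clock: 8.1
ee_pos: [0.5125, -0.1823, 0.1728]
tcp_rot: [3.018, -0.03, 0.837]
ft_force: [-8.7, 0.2, 5.9]
grip_width: 0.668
```

Call:
servo_tool(offset=[[0,0,0],[0,0,0],[0,0,0],[0,0,0],[0,0,0]], rotation=[[0,-2,0],[0,-4,0],[0,-5,0],[0,-5,0],[0,-5,0]], grip=[-1,-1,-1,-1,-1])

```text
clock: 8.6
ee_pos: [0.5127, -0.1823, 0.1731]
tcp_rot: [3.052, -0.03, 0.706]
ft_force: [1.2, 0.9, -0.3]
grip_width: 0.67
```

Call:
servo_tool(offset=[[0,0,0],[0,0,0],[0,0,0],[0,0,0],[0,0,0],[0,0,-0.03],[0,0,-0.07],[0,0,-0.11],[0,0,-0.15],[0,0,-0.15]], rotation=[[0,0,0],[0,0,0],[0,0,0],[0,0,0],[0,0,0],[0,0,0],[0,0,0],[0,0,0],[0,0,0],[0,0,0]], grip=[1,1,1,1,1,1,1,1,1,1])

```text
clock: 9.6
ee_pos: [0.4474, -0.1818, 0.3151]
tcp_rot: [3.043, -0.029, 0.718]
ft_force: [0.6, 0.0, 0.6]
grip_width: 1.0
```

```bash
cat > ang.py <<'E'
from h import *
from scipy.optimize import brentq
ax=np.array([.514,-.182,.17])
def ang(t):
    t=t.astype(int);c=t[290:325,383:412];w=np.clip(c[...,2]-c[...,0]-40,0,None);r=(w.sum(1)*np.arange(290,325)).sum()/w.sum()
    b=proj("top",ax+[0,-.022,.0262])[1]
    return w.sum(),r,brentq(lambda a:proj("top",ax+[-.029*np.sin(a),0,.029*np.cos(a)])[1]-b-(r-307.575),-1,1)
E
python3 - <<'E'
from ang import *
print(ang(camera("top")));o=get_obs();print(o["ee_pos"],o["clock"])
E
```

```text
(np.int64(2040), np.float64(307.26029411764705), -0.011166305085845422)
[ 0.44732551 -0.18148341  0.3119875 ] 9.65
```

The ring now reads −0.01 rad off the index, so it is clicked in at 8. On to the mirror.

Run:
```python
from h import *
from scipy.spatial.transform import Slerp
o=get_obs();Rc=R.from_rotvec(o["tcp_rot"]);T=Rot([0,0,-1],[.02,1,0])
d,w=delta([.517,.214,.34],T)
```

```text
offset [ 0.0687 -0.3966 -0.0009] rot deg [ 21.08 -20.3  -88.24] |d| 0.403
```

Call:
servo_tool(offset=[[0,0,-0.02],[0.02,-0.05,-0.02],[0.03,-0.1,-0.02],[0.04,-0.15,-0.01],[0.05,-0.2,0],[0.05,-0.25,0],[0.06,-0.3,0],[0.069,-0.35,0],[0.069,-0.397,-0.001],[0.069,-0.397,-0.001],[0.069,-0.397,-0.001],[0.069,-0.397,-0.001],[0.069,-0.397,-0.001],[0.069,-0.397,-0.001],[0.069,-0.397,-0.001]], rotation=[[1.76,-1.69,-7.35],[3.5,-3.4,-14.7],[5.3,-5.1,-22.1],[7.0,-6.8,-29.4],[8.8,-8.5,-36.8],[10.5,-10.2,-44.1],[12.3,-11.8,-51.5],[14.1,-13.5,-58.8],[15.8,-15.2,-66.2],[17.6,-16.9,-73.5],[19.3,-18.6,-80.9],[21.1,-20.3,-88.2],[21.1,-20.3,-88.2],[21.1,-20.3,-88.2],[21.1,-20.3,-88.2]], grip=[1,1,1,1,1,1,1,1,1,1,1,1,1,1,1])

```text
clock: 11.15
ee_pos: [0.5171, 0.2142, 0.3396]
tcp_rot: [-2.247, -2.195, -0.0]
ft_force: [0.2, -0.1, 0.5]
grip_width: 0.994
```

Run:
```python
from h import *
o=get_obs();print(o["ee_pos"],o["qpos"])
cv2.imwrite("pics/w5.png",camera("wrist"))
for n in("frame_top","mark","vase"): print(n,find_in("wrist",n)[:2])
delta([.517,.214,.25],Rot([0,0,-1],[.02,1,0]))
```

```text
[0.51709862 0.21419672 0.3396202 ] [ 3.00623212e-01  1.50777498e-03  1.45264920e+00  7.73590222e-04
  1.68752184e+00 -1.24645884e+00]
frame_top [{'location': [316.9, 214.7], 'confidence': 0.73}]
mark [{'location': [188.2, 204.5], 'confidence': 0.81}]
vase [{'location': [188.2, 206.8], 'confidence': 0.66}]
offset [-0.0002 -0.0002  0.0905] rot deg [ 0.03 -0.05 -0.11] |d| 0.09
```

View pics/w5.png

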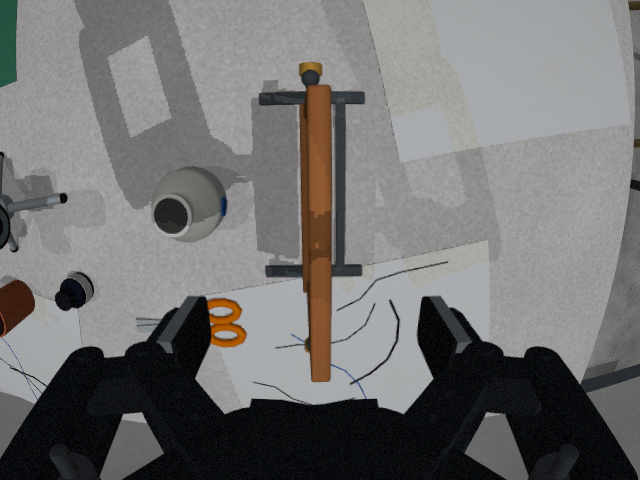

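The wrist view shows the mirror's top rail (columns 308–331, rows 85–380) between the fingers, and the blue mark at (224,206) on the vase's mirror side.

Run:
```python
from h import *
print("rail",w_z((319.5,85),.255),w_z((320.5,380),.255),w_z((309,200),.255),w_z((331,200),.255))
mk=w_z((225,206),.068);print("mark",mk)
a=w_z((311,85),.17)
for y in(.208,.212):
    M=np.array([.517,y,.17]);v=mk-M;print("tilt",np.degrees(np.arctan2(-v[2],-v[1]))/2)
```

```text
rail [0.41891674 0.22011123 0.255     ] [0.61775593 0.21739252 0.255     ] [0.48613961 0.21256358 0.255     ] [0.48641391 0.2255578  0.255     ]
mark [0.52691351 0.11466976 0.068     ]
tilt 23.770706407866363
tilt 23.171018458765356
```

Call:
servo_tool(offset=[[0.004,0,0.04],[0.004,0,0.075],[0.004,0,0.09],[0.004,0,0.09],[0.004,0,0.09]], rotation=[[0,0,0],[0,0,0],[0,0,0],[0,0,0],[0,0,0]], grip=[0.3,0.3,0.3,0.3,0.3])

```text
clock: 11.85
ee_pos: [0.5178, 0.2182, 0.252]
tcp_rot: [2.246, 2.196, 0.004]
ft_force: [-0.4, -0.0, 0.3]
grip_width: 0.646
```

Call:
servo_tool(offset=[[0,0,0],[0,0,0],[0,0,0],[0,0,0],[0,0,0],[0,0,0],[0,0,0],[0,0,0],[0,0,0]], rotation=[[0,0,0],[0,0,0],[0,0,0],[0,0,0],[0,0,0],[0,0,0],[0,0,0],[0,0,0],[0,0,0]], grip=[-1,-1,-1,-1,-1,-1,-1,-1,-1], newtons=30)

```text
clock: 12.75
ee_pos: [0.5186, 0.2178, 0.2538]
tcp_rot: [2.245, 2.195, 0.006]
ft_force: [-1.4, -2.9, 5.6]
grip_width: 0.16
```

Run:
```python
from h import *
o=get_obs();print(o["ee_pos"],o["ft_force"],o["grip_width"],o["wrist_torque"])
for py in(.212,.214,.216):
  for dg in(12,23):
    a=np.radians(dg);P=np.array([.518,py,.17]);Q=R.from_rotvec(a*np.array([1,-.02,0])/1.0002)
    delta(P+Q.apply(o["ee_pos"]-P),Q*R.from_rotvec(o["tcp_rot"]))
```

```text
[0.51855253 0.21782192 0.25376783] [-1.38203312 -2.93980874  5.55871971] 0.1600778775566358 [-0.65732424  0.17438762  0.16562901]
offset [-0.0175  0.      0.0006] rot deg [ 0.03 12.    0.05] |d| 0.018
offset [-0.0332  0.0001  0.0043] rot deg [ 0.06 23.    0.1 ] |d| 0.033
offset [-0.0175  0.      0.001 ] rot deg [ 0.03 12.    0.05] |d| 0.018
offset [-0.033   0.0001  0.0051] rot deg [ 0.06 23.    0.1 ] |d| 0.033
offset [-0.0175  0.      0.0014] rot deg [ 0.03 12.    0.05] |d| 0.018
offset [-0.0329  0.0001  0.0059] rot deg [ 0.06 23.    0.1 ] |d| 0.033
```

Call:
servo_tool(offset=[[-0.003,0,0],[-0.006,0,0],[-0.009,0,0],[-0.012,0,0],[-0.0146,0,0.001],[-0.0175,0,0.001],[-0.0204,0,0.0015],[-0.0232,0,0.002],[-0.026,0,0.003],[-0.0287,0,0.004],[-0.031,0,0.0045],[-0.033,0,0.005],[-0.033,0,0.005],[-0.033,0,0.005],[-0.033,0,0.005]], rotation=[[0,2,0],[0,4,0],[0,6,0],[0,8,0],[0,10,0],[0,12,0],[0,14,0],[0,16,0],[0,18,0],[0,20,0],[0,21.5,0],[0,23,0],[0,23,0],[0,23,0],[0,23,0]], grip=[-1,-1,-1,-1,-1,-1,-1,-1,-1,-1,-1,-1,-1,-1,-1])

```text
clock: 14.25
ee_pos: [0.5181, 0.1848, 0.2491]
tcp_rot: [-2.026, -1.983, -0.418]
ft_force: [1.0, -3.3, 3.8]
grip_width: 0.156
```

Run:
```python
from ang import *
o=get_obs();print(o["ee_pos"],o["ft_force"],o["grip_width"],o["clock"]);print(np.degrees(np.arcsin(R.from_rotvec(o["tcp_rot"]).as_matrix()[1,2])))
t=camera("top");s=camera("scene");print(ang(t))
for n in("vase","scissors","ink_bottle","brush_jar"): print(n,[np.round(r["location"]).tolist() for r in find_in("scene",n)[:1]],[np.round(r["location"]).tolist() for r in find_in("top",n)[:1]])
a=cv2.resize(s[140:310,320:480],(565,600),interpolation=cv2.INTER_CUBIC)
cv2.imwrite("pics/z6.png",a)
# expected mirror geometry: project rear/top frame corners & bottom corners at tilts
for dg in(19,23,27):
    c,sn=np.cos(np.radians(dg)),np.sin(np.radians(dg))
    # bottom edge front corner, near end x=.618
    for x,h in((.618,.085),(.618,-.085),(.418,-.085)):
        p=np.array([x,.214-h*sn,.17+h*c]);q=proj("scene",p);print(dg,x,h,q.round(1),((q-[320,140])*3.53).round())
```

```text
[0.51810906 0.18480086 0.24914606] [ 0.96034693 -3.2648672   3.79300619] 0.15599359594039208 14.25
23.004803876812815
(np.int64(2130), np.float64(307.25305164319246), -0.011618844212418482)
vase [[355.0, 247.0]] []
scissors [[362.0, 334.0]] [[273.0, 214.0]]
ink_bottle [[252.0, 309.0]] [[365.0, 243.0]]
brush_jar [] [[446.0, 226.0]]
19 0.618 0.085 [427.9 202.1] [381. 219.]
19 0.618 -0.085 [441.7 263.6] [430. 436.]
19 0.418 -0.085 [418.4 207.5] [347. 238.]
23 0.618 0.085 [424.8 203.2] [370. 223.]
23 0.618 -0.085 [444.5 262.7] [439. 433.]
23 0.418 -0.085 [420.7 206.7] [356. 235.]
27 0.618 0.085 [421.8 204.4] [359. 227.]
27 0.618 -0.085 [447.2 261.7] [449. 430.]
27 0.418 -0.085 [423.1 205.8] [364. 232.]
```

View pics/z6.png

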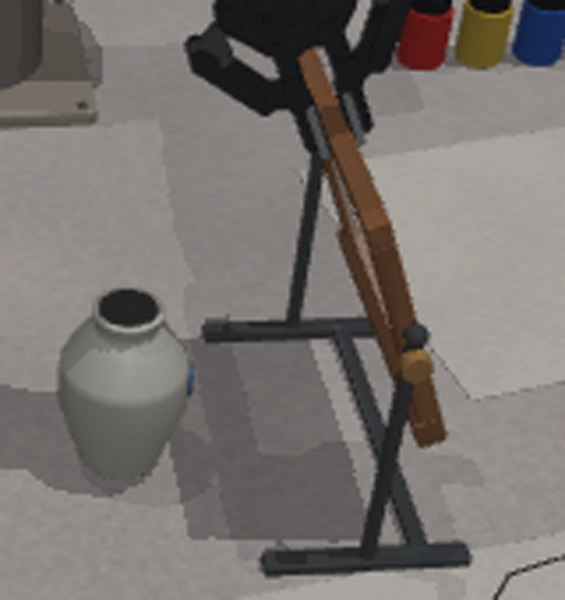

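The view shows the mirror tilted in the grip and the vase untouched, with the blue mark at (190,378). Corner slopes suggest about 21° of actual tilt rather than 23°. I'll refine using the pivot position.

Run:
```python
from h import *
o5=dict(ee_pos=np.array([.5171,.2142,.3396]),tcp_rot=Rot([0,0,-1],[.02,1,0]).as_rotvec())
for px in((310,76),(309,345)):
    o,d=wray(px,o5);print("pivot",o+d*(.17-o[2])/d[2])
o=get_obs();
for py in(.210,.212,.214):
    M=np.array([.518,py,.17]);v=o["ee_pos"]-M
    tl=np.degrees(np.arctan2(-v[1],v[2])+np.arcsin(.002/np.hypot(v[1],v[2])))
    for mk in([.527,.1147,.068],[.522,.1127,.068]):
        u=np.array(mk)-M;need=np.degrees(np.arctan2(-u[2],-u[1]))/2
        print(py,"tilt",tl.round(2),"need",need.round(2),"miss mm",1e3*np.hypot(u[1],u[2])*np.sin(2*np.radians(tl-need)))
```

```text
pivot [0.40159564 0.21473633 0.17      ]
pivot [0.64163171 0.20831771 0.17      ]
0.21 tilt 19.01 need 23.47 miss mm -21.643950420683733
0.21 tilt 19.01 need 23.18 miss mm -20.41193491669436
0.212 tilt 20.31 need 23.18 miss mm -14.090053553330081
0.212 tilt 20.31 need 22.88 miss mm -12.788123099207866
0.214 tilt 21.58 need 22.88 miss mm -6.472541748043303
0.214 tilt 21.58 need 22.6 miss mm -5.104404039895304
```

Call:
servo_tool(offset=[[-0.0012,0,0],[-0.0025,0,0],[-0.0038,0,0],[-0.0038,0,0],[-0.0038,0,0],[-0.0038,0,0],[-0.0038,0,0],[-0.0038,0,0],[-0.0038,0,0],[-0.0038,0,0]], rotation=[[0,0.9,0],[0,1.8,0],[0,2.6,0],[0,2.6,0],[0,2.6,0],[0,2.6,0],[0,2.6,0],[0,2.6,0],[0,2.6,0],[0,2.6,0]], grip=[-1,-1,-1,-1,-1,-1,-1,-1,-1,-1])

```text
clock: 15.75
ee_pos: [0.5181, 0.1812, 0.2477]
tcp_rot: [-1.998, -1.955, -0.461]
ft_force: [-0.2, -3.7, 5.4]
grip_width: 0.148
```

Run:
```python
from ang import *
o=get_obs();print(o["ee_pos"],o["ft_force"],o["grip_width"],o["clock"],np.abs(o["dq"]).max())
for py in(.210,.212,.214):
    M=np.array([.518,py,.17]);v=o["ee_pos"]-M
    tl=np.arctan2(-v[1],v[2])+np.arcsin(.002/np.hypot(v[1],v[2]));u=np.array([.525,.1137,.068])-M
    need=np.arctan2(-u[2],-u[1])/2;print(py,np.degrees(tl).round(2),np.degrees(need).round(2),"miss mm",1e3*np.hypot(u[1],u[2])*np.sin(2*(tl-need)))
print(ang(camera("top")))
s=camera("scene");cv2.imwrite("pics/z7.png",cv2.resize(s[150:270,390:460],(466,800)[::1] if 0 else (350,600),interpolation=cv2.INTER_CUBIC))
for dg in(20,23,26):
    c,sn=np.cos(np.radians(dg)),np.sin(np.radians(dg))
    out=[]
    for h in(.085,-.085):
        for b in(-.005,.009):
            out.append(((proj("scene",[.616,.2115-h*sn+b*c,.17+h*c+b*sn])-[390,150])*5).round().tolist())
    print(dg,out)
```

```text
[0.51806538 0.18116034 0.24774812] [-0.18014174 -3.68793071  5.35990236] 0.1482780286383911 15.75 0.0015379923508659246
0.21 21.73 23.32 miss mm -7.779353882215199
0.212 23.01 23.03 miss mm -0.11203927277623085
0.214 24.26 22.74 miss mm 7.564636172072093
(np.int64(2208), np.float64(307.2522644927536), -0.011668028868834382)
20 [[165.0, 263.0], [201.0, 251.0], [243.0, 568.0], [276.0, 558.0]]
23 [[153.0, 268.0], [190.0, 254.0], [254.0, 565.0], [286.0, 553.0]]
26 [[142.0, 273.0], [178.0, 258.0], [264.0, 561.0], [296.0, 549.0]]
```

View pics/z7.png

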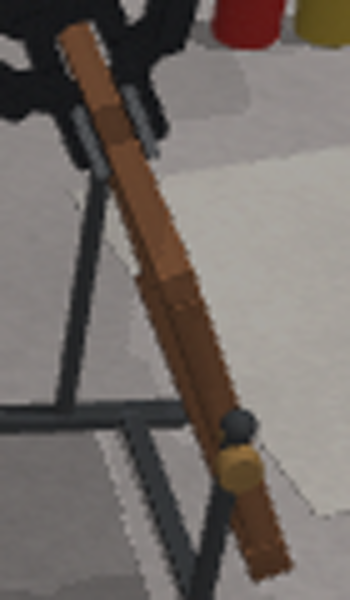

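The corner slopes (front (157,284)→(255,580), back (190,270)→(292,568)) match the 23° prediction. That is the required tilt, and the arm is at rest, so I'm handing in.

```bash
python3 -c "
from plant import *
print(sign_off())"
```

```text
the job is handed in; nothing more can be done
None
```

The aperture ring is at 8, and I handed the job in with the gripper still holding the mirror tilted towards the camera at about 23°. `sign_off` gives no verdict, so whether it passed is not confirmed.

- **Ring:** It started at 4, so I turned it two clicks. The first release left it about 0.08 rad past the index, too close to the 0.09 limit. I gripped it again, better centred, and turned it back 5°; it then read −0.01 rad from the index in the top view, and the same after the mirror was moved.
- **Mirror:** I gripped the top rail and tilted it about 23°. That first stop was really only about 20°, judged from the gripper position and the picture, so I added 2.6°. At the end:
  - The frame's slope in the scene picture matched the 23° I calculated for the mark.
  - I did not see the reflected mark itself. By calculation it lies about 0 mm off the line of view, or up to ±8 mm if the pivot estimate is 2 mm out; the limit is 18 mm.
  - The arm was at rest, with 3.7 N sideways and 5.4 N upward at the wrist, and the fingers were closed on the rail.
- **Other things:** I made these checks after the first tilt and did not repeat them after the final 2.6°.
  - The vase, ink bottle and scissors were found in their original places to within a few pixels.
  - The vase was found only in the scene view (the top view missed it), and the jar only in the top view. The jar was within 3 pixels of its original place.

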